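# Put the nail brush away in the sliding-cover case

## Robot

A 7-joint arm with a two-finger parallel gripper is mounted at the origin on the work surface. World frame = base frame: x ahead of the robot, y to its left, z up, the work surface at z = 0. Lengths are in m, angles in rad, forces in N, time in s.
With the tool pointing down it reaches from about 0.35 to 0.9 m from the base axis. Payload 19.9 kg.
Tool frame: the origin (TCP) lies between the finger pads; the fingertips stand 19 mm ahead of it and the grasp point (between the pads) is the TCP; z points along the fingers, y is the direction in which the jaws open and shut (so a half turn about z gives the same grasp; the last joint's range is limited). The gripper opens to 94 mm and grips with 3 to 60 N. Pads are 16 mm wide; open, the fingers measure 119 mm over their backs; the gripper's body (75 mm by 177 mm) begins 78 mm behind the grasp point.
Start: joints at [-0.042, 0.417, -0.01, 1.614, 0.005, 1.111, -0.053], TCP at [0.625, 0, 0.194] pointing down, gripper open.
Joint ranges: [-2.81, 2.81], [-0.39, 2.02], [-1.27, 1.25], [0.06, 2.57], [-1.19, 4.33], [0.19, 2], [-2.82, 2.82]. Speed limits (rad/s): [1.89, 1.89, 2.39, 2.39, 3.01, 3.01, 3.01].

## Interface

Orientations are given as a 3x3 rotation matrix whose columns are the frame's x, y, z axes.
In Python, from rig import robot gives the robot as it stands. Calls block until the motion is done:
- robot.move_ptp(position, orientation): joint-space move of the TCP to a pose.
- robot.move_linear(position, velocity=0.15, frame=None, threshold=None): straight line of the TCP; frame=None keeps the orientation; velocity is the mean speed in m/s. With threshold (N) it stops when the force on the tool has changed by that much, and returns True; else False.
- robot.goto_joints(angles): joint-space move.
- robot.gripper_to(opening): finger opening in m; the grip force is fixed at half the most; returns when the fingers have stopped.
- robot.pause(seconds).
- robot.ik(position, orientation): joint angles nearest the present ones, or None.
- robot.get_state(): the state.
- robot.grab_frame(name): name is "scene" or "side" or "wrist"; returns the picture (384x512x3 uint8, red, green, blue); there is no depth.
- robot.camera_info(name): a dict with "fx", "fy", "cx", "cy" (pixels), "rvec" (rotation vector, rad) and "tvec" (3), from world to camera coordinates, as OpenCV has them. Camera axes: x right, y down, z forward; pixel columns grow to the right and rows downward; lengths in m; the calibration is good to about 2 mm. A picture is of the moment at which its call begins: read the wrist's pose just before it. camera_info takes no time and is no camera call; for the wrist camera it gives the pose at the moment of the call.
A pose or a line that the arm cannot do raises robot.PlanningError and nothing moves.
- robot.sign_off(): hands the job in, once; it reports no verdict.
The state is a dict: "time": time; "qpos": joint angles; "joint_vel": joint speeds; "effort": joint torques, N m; "ee_pos": TCP position; "tool_rot": TCP orientation; "force": force on the tool from outside, world axes, zero at the start; "moment": the same for the moment, N m; "opening": finger opening in m.
Only numpy, scipy, OpenCV 4.12 (cv2) and the standard library are available. Lean on these libraries where they do the work, as an engineer would, in place of code of your own. Each camera call takes 0.05 s, during which the arm holds its last target. There are 200 camera calls.

## Task

Put the nail brush away in the wooden case: slide the green cover back, lay the brush flat inside without dropping it, let go of it, and slide the cover fully shut again. Leave the hair clip and the dropper bottle where they are.

Things in the scene. Friction and masses are not known exactly. Their poses are not given: they have to be found in the camera images.
- case_mouth (a point): Middle of the opening (110 wide, about 150 mm along y) that is bare when the cover is fully open. On the wooden case's centre line, 30 mm to the -y side of its middle, at the height of its wall tops (58 mm above the ledge). Axes are the case's: y along the case, pointing the way the cover opens; x across it; z up.
- case: Light wooden case, 122 wide (x) x 220 long (y) x 58 mm high, fixed to the ledge; origin at the centre of its underside. Walls and floor 6 mm thick; inside 110 x 208 mm, floor 6 mm above the ledge, 40 mm clear under the cover. The +y end wall is lower (44 mm): the cover slides out over it, up to 147 mm beyond that end.
- cover (a joint): How far the flat green cover of the case is open, in m: 0 = fully shut, 0.150 = fully open at its stop. It slides along the case's +y, takes about 1.5 N plus a little drag with speed, stays where it is left, and may start ajar (up to 0.03). Cover 108 x 212 x 7 mm, its upper face 53 mm above the ledge.
- cover_grip (a point): Centre of the dark wooden grip bar standing on the cover and moving with it: 64 mm long across the case (x), 14 mm thick along the sliding direction (y), from 53 to 82 mm above the ledge; this point is 67.5 mm up. Axes as the case's. Cover shut: the bar is 39 mm to the -y side of case_mouth; fully open: 111 mm to its +y side.
- brush_center (a point): Centre (half-way up) of the nail brush: oblong wooden back with rounded edges over white bristles, 46 wide (x) x 100 long (y) x 34 mm high (z), about 90 g, lying loose on the ledge bristles down, its point 17 mm above the ledge.
- brush: The same nail brush; origin at the centre of its underside, axes as above.
- clip: Yellow plastic hair clip with a spring jaw, about 40 wide (x) x 85 long (y) x 45 mm high, loose on the ledge near the brush (either may be the nearer to the robot); origin at the centre of its underside. A bystander.
- bottle: Closed amber glass dropper bottle with black cap, 48 mm across, 127 mm high, standing at the far side of the ledge; origin at the centre of its underside. A bystander.
There are look-alikes about, which are no part of the job. What is shaped like the brush but red is not meant.

How it is judged:
By the outcome, as a careful person would: the job done as asked, in the order asked, and still so for the second after the job is handed in, with the robot touching nothing.
It also fails if it takes over 64 s, if anything falls off the work surface, if the arm or the gripper's body presses on something with over 40 N, if the wrist force passes 120 N, or if a joint passes its speed limit or range.

## Working session

There is one attempt and no reset: what is moved stays moved. The work goes in short steps, each a Python script; the robot and the scene stay as the last script left them, time stands still between calls to the robot, and variables do not carry over. Pictures are saved under pics/ and viewed, about 8 in all and at most 12, crops included, and the job is handed in when it is done.

```bash
mkdir -p pics; ls
python3 - <<'E'
from rig import robot
import cv2,numpy as np
ims=[]
for n in("scene","side","wrist"):
    im=robot.grab_frame(n); cv2.imwrite(f"pics/{n}0.png",im[:,:,::-1]); c=robot.camera_info(n); print(n,c); ims.append(im)
s=robot.get_state();print(s["time"],s["ee_pos"],s["tool_rot"])
E
```

```text
pics
scene {'fx': 428.64750545510987, 'fy': 428.64750545510987, 'cx': 255.45659879021153, 'cy': 192.87238160660092, 'rvec': array([ 1.19724048,  2.35163153, -0.9389375 ]), 'tvec': array([ 0.48643406, -0.22896591,  1.07840081])}
side {'fx': 409.2405233803716, 'fy': 409.2405233803716, 'cx': 248.63002689502864, 'cy': 182.71217174571348, 'rvec': array([ 2.03191478, -0.59123124,  0.34690993]), 'tvec': array([-0.5656111 ,  0.17114451,  0.62514708])}
wrist {'fx': 296.3152970194116, 'fy': 296.3152970194116, 'cx': 254.132897636065, 'cy': 196.13974138392413, 'rvec': array([-2.88478132e+00,  1.34006113e-03,  5.95170372e-04]), 'tvec': array([-0.62530332, -0.0262648 ,  0.39153587])}
0.15 [ 6.24709473e-01 -1.49983728e-05  1.93581315e-01] [[-2.51901761e-05  9.99999579e-01 -9.16980893e-04]
 [ 9.99999995e-01  2.51011676e-05 -9.70782212e-05]
 [-9.70551631e-05 -9.16983333e-04 -9.99999575e-01]]
```

View pics/scene0.png

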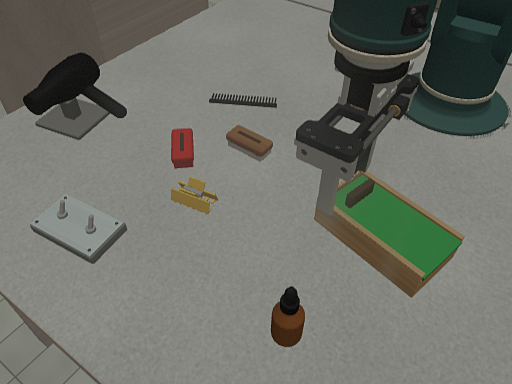

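View pics/side0.png

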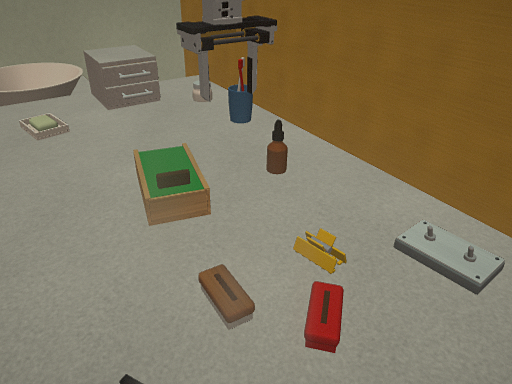

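Scene view: candidates are the brown brush at (249,141), side (226,293), and the red look-alike at (182,147), side (324,316). The brown wooden one with white bristles fits. The clip is at (195,195), the bottle at (288,317), and the case has its grip bar at (360,192). Enlarged crops come next to confirm.

Run:
```python
import cv2
a=cv2.imread("pics/scene0.png")[115:300,220:470]; cv2.imwrite("pics/sc.png",cv2.resize(a,None,fx=3.2,fy=3.2,interpolation=cv2.INTER_CUBIC))
a=cv2.imread("pics/side0.png")[135:335,125:265]; cv2.imwrite("pics/sd.png",cv2.resize(a,None,fx=3,fy=3,interpolation=cv2.INTER_CUBIC))
```

```text
(no output)
```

View pics/sc.png

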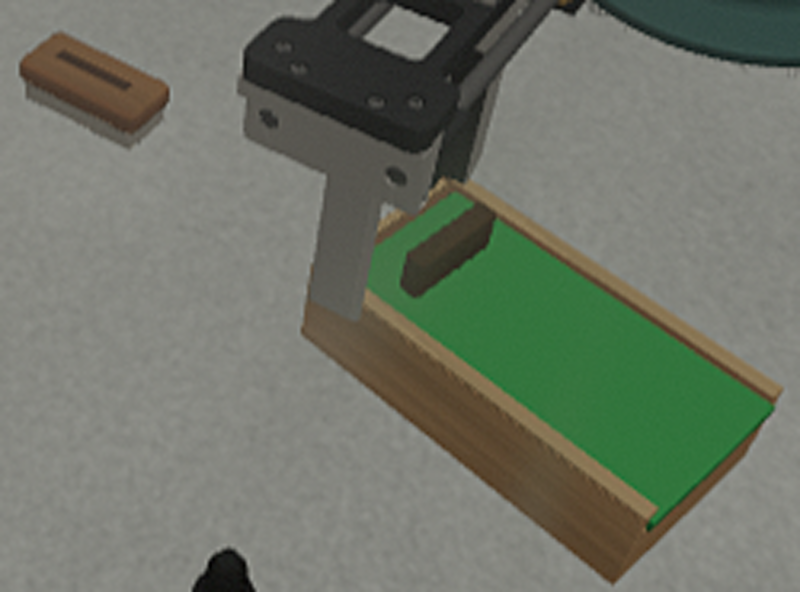

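View pics/sd.png

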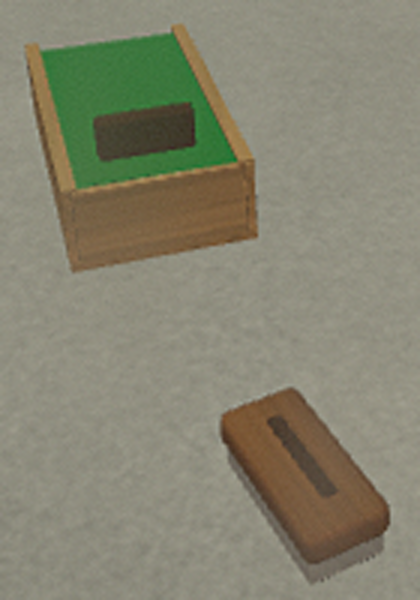

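Confirmed: the brown wooden back with white bristles is at scene crop (94,85), side crop (305,480). The case bar is at its −y end. Next, I fit the poses from the corner pixels.

```bash
cat > h.py <<'E'
from rig import robot
import numpy as np, cv2
from scipy.optimize import least_squares
def proj(P,c):
    K=np.array([[c["fx"],0,c["cx"]],[0,c["fy"],c["cy"]],[0,0,1]])
    return cv2.projectPoints(np.asarray(P,float).reshape(-1,1,3),c["rvec"],c["tvec"],K,None)[0].reshape(-1,2)
def ray(uv,c,z):
    R=cv2.Rodrigues(c["rvec"])[0]; o=-R.T@c["tvec"]
    d=R.T@np.array([(uv[0]-c["cx"])/c["fx"],(uv[1]-c["cy"])/c["fy"],1])
    return o+d*(z-o[2])/d[2]
def Rz(a): return np.array([[np.cos(a),-np.sin(a),0],[np.sin(a),np.cos(a),0],[0,0,1.]])
def down(jaw):  # tool down, jaw axis at world angle jaw
    y=np.array([np.cos(jaw),np.sin(jaw),0]); z=np.array([0,0,-1.]); return np.column_stack([np.cross(y,z),y,z])
E
python3 - <<'E'
from h import *
S=robot.camera_info("scene");D=robot.camera_info("side")
us=lambda p:(np.array(p)+.5)/3.2-.5+[220,115]
ud=lambda p:(np.array(p)+.5)/3-.5+[125,135]
side=[((-61,-110,58),(66,193)),((-61,-110,0),(72,271)),((61,-110,58),(256,160)),((61,-110,0),(257,237)),((-61,110,58),(25,44)),((61,110,58),(184,25))]
sc=[((61,-110,0),(302,333)),((61,110,0),(613,583)),((-61,110,58),(781,390)),((-61,-110,58),(452,179))]
bar=[((-32,-76,53),(96,160)),((32,-76,53),(194,145)),((-32,-76,82),(95,117)),((32,-76,82),(192,103))]
def res(p):
    f=lambda q,o=0:(np.array([a for a,_ in q])/1000+[0,o,0])@Rz(p[2]).T+[p[0],p[1],0]
    return np.vstack([proj(f(side),D)-[ud(b) for _,b in side],proj(f(sc),S)-[us(b) for _,b in sc],proj(f(bar,p[3]),D)-[ud(b) for _,b in bar]]).ravel()
A=ray(us((302,333)),S,0);B=ray(us((613,583)),S,0);print(A,B)
d=B-A;yaw=np.arctan2(d[1],d[0])-np.pi/2
r=least_squares(res,[*((A+B)/2)[:2],yaw,0],loss="soft_l1");print("case",r.x);print(r.fun.reshape(-1,2).round(1).tolist())
for c,u,p in((S,us,[(60,54),(128,86),(94,70)]),(D,ud,[(274,420),(330,495),(302,457)])):
    q=[ray(u(x),c,.034) for x in p];e=q[1]-q[0];print("brush",q[2].round(4),np.degrees(np.arctan2(e[1],e[0])),np.linalg.norm(e))
print("clip",ray((195,195),S,.02),"bottle",ray((288,335),S,.02),"red",ray((182,140),S,.034))
E
```

```text
[ 0.53176526 -0.07775901  0.        ] [0.58216746 0.13525937 0.        ]
case [ 0.49819323  0.04334093 -0.23206673  0.01281446]
[[-1.4, 0.9], [0.3, 0.5], [-0.3, 0.9], [0.6, 0.1], [0.3, 1.4], [0.1, 0.5], [-0.1, 0.2], [0.5, 0.7], [1.0, 0.2], [0.2, -2.8], [1.0, -0.7], [0.5, -1.0], [-0.3, 0.7], [0.2, 0.3]]
brush [ 0.4406 -0.2985  0.034 ] 89.69448869700031 0.05752901845566297
brush [ 0.4393 -0.2996  0.034 ] -92.0426798167864 0.05834672299904246
clip [ 0.63122043 -0.28698919  0.02      ] bottle [0.76372538 0.01269964 0.02      ] red [ 0.5348398  -0.40759793  0.034     ]
```

```bash
cat >> h.py <<'E'
C=np.array([0.4982,0.0433,0]);YW=-0.2321
def case(x,y,z): return C+Rz(YW)@np.array([x,y,z])
E
python3 - <<'E'
from h import *
d0=.0128; J=down(YW+np.pi/2)
robot.gripper_to(.044)
robot.move_ptp(case(0,-.069+d0,.13),J)
robot.move_linear(case(0,-.069+d0,.077),.1,threshold=8)
robot.gripper_to(0.0);s=robot.get_state();print(s["opening"],s["ee_pos"],s["force"],s["time"])
print(robot.move_linear(case(0,-.069+.1495,.077),.1,threshold=30))
s=robot.get_state();print(s["opening"],Rz(YW).T@(s["ee_pos"]-C),s["force"],s["time"])
robot.gripper_to(.04)
robot.move_linear(case(0,-.069+.1495,.14),.2)
B=np.array([.440,-.299,0])
robot.move_ptp(B+[0,0,.16],down(np.radians(-1)))
robot.gripper_to(.09)
c=robot.camera_info("wrist");im=robot.grab_frame("wrist")
side=robot.grab_frame("side")
np.save("w1.npy",np.array([c["fx"],c["fy"],c["cx"],c["cy"],*np.ravel(c["rvec"]),*np.ravel(c["tvec"])]))
for p in proj([B+[x,y,.034] for x in(-.023,.023) for y in(-.05,.05)]+[B+[0,0,.034]],c): cv2.circle(im,tuple(int(v) for v in p.round()),2,(255,0,255),-1)
cv2.imwrite("pics/m1.png",np.hstack([im,side[100:,100:360][:384,:]] if False else [im,np.pad(side[120:360,110:380],((0,144),(0,0),(0,0)))])[:,:,::-1])
print(robot.get_state()["time"])
E
```

```text
0.00046934958548723853 [ 0.4852727  -0.01138258  0.07699588] [-0.81118994 -0.30510536 -0.18662589] 3.7333
False
0.0004998008809512979 [0.00013053 0.0798879  0.07698272] [0.07702948 0.32130551 0.27295637] 5.25
9.0667
```

View pics/m1.png

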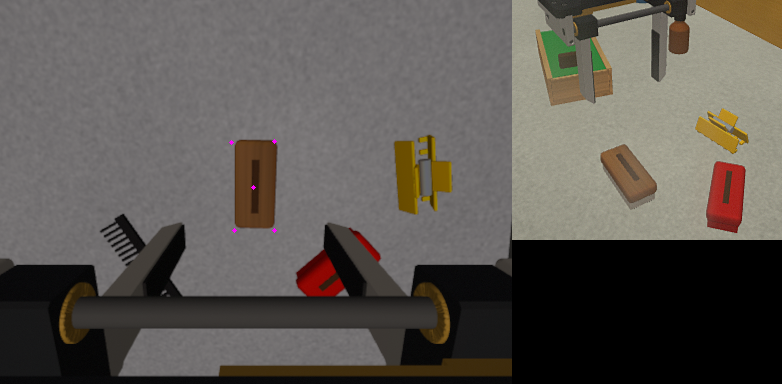

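The gripper closed on nothing, so the cover has not moved, although the brush overlay (centre about 254,187) matches well. I'll look at the bar from above with its predicted outline.

Run:
```python
from h import *
robot.move_ptp(case(0,-.03,.20),down(YW))
cw=robot.camera_info("wrist");im=robot.grab_frame("wrist");cd=robot.camera_info("side");sd=robot.grab_frame("side")
cs=robot.camera_info("scene");sc=robot.grab_frame("scene")
for d,col in((.0128,(255,0,255)),):
  P=[case(x,y-.069+d,z) for x in(-.032,.032) for y in(-.007,.007) for z in(.053,.082)]+[case(x,y,.058) for x in(-.061,.061) for y in(-.11,.11)]
  for i,c in((im,cw),(sd,cd),(sc,cs)):
    for p in proj(P,c): cv2.circle(i,tuple(int(v) for v in p.round()),1,col,-1)
a=cv2.resize(sd[130:230,120:220],(400,400));b=cv2.resize(sc[160:300,310:470],(400,350))
o=np.zeros((600,800,3),np.uint8);o[:300,:400]=cv2.resize(im,(400,300));o[:400,400:]=a
cv2.imwrite("pics/m2.png",o[:,:,::-1]);cv2.imwrite("pics/m2w.png",im[:,:,::-1]);print(robot.get_state()["time"],robot.get_state()["ee_pos"])
```

```text
10.4333 [0.49132443 0.01300192 0.19981535]
```

View pics/m2.png

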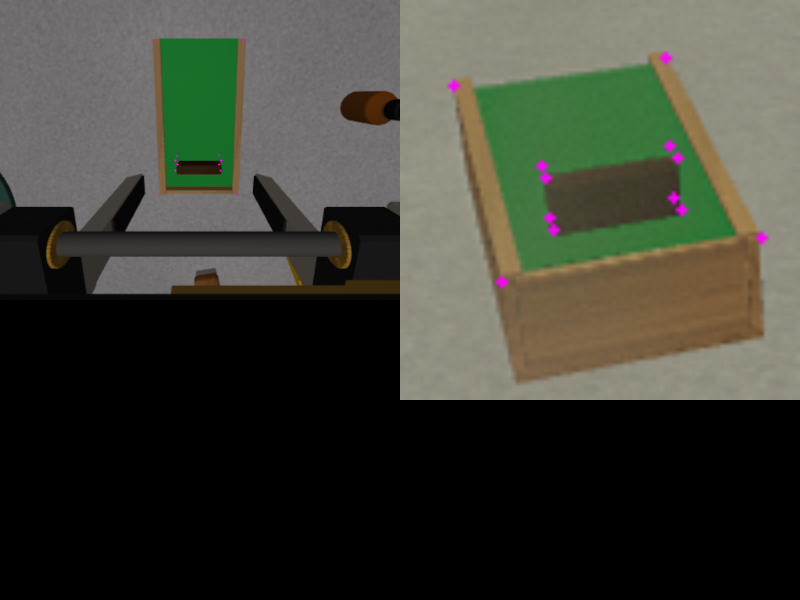

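The predicted outline is slightly larger than the case in the side view (260 px wide against about 250 px), and likewise for the brush. So the ledge is probably below z=0. I'll refit with height free and add wrist-camera points.

```bash
python3 - <<'E'
import cv2,numpy as np
a=cv2.imread("pics/m2w.png")
b=cv2.imread("pics/scene0.png")
o=np.vstack([cv2.resize(a[40:250,190:320],(371,600),interpolation=cv2.INTER_CUBIC)])
w=cv2.imread("pics/m1.png")[130:240,220:290]
o=np.hstack([o,cv2.resize(w,(382,600),interpolation=cv2.INTER_CUBIC)])
cv2.imwrite("pics/m3.png",o)
E
python3 - <<'E'
from h import *
S=robot.camera_info("scene");D=robot.camera_info("side")
us=lambda p:(np.array(p)+.5)/3.2-.5+[220,115]
ud=lambda p:(np.array(p)+.5)/3-.5+[125,135]
side=[((-61,-110,58),(66,193)),((-61,-110,0),(72,271)),((61,-110,58),(256,160)),((61,-110,0),(257,237)),((-61,110,58),(25,44)),((61,110,58),(184,25))]
sc=[((61,-110,0),(302,333)),((61,110,0),(613,583)),((-61,110,58),(781,390)),((-61,-110,58),(452,179))]
bar=[((-32,-76,53),(96,160)),((32,-76,53),(194,145)),((-32,-76,82),(95,117)),((32,-76,82),(192,103))]
def res(p):
    f=lambda q,o=0:(np.array([a for a,_ in q])/1000+[0,o,0])@Rz(p[2]).T+[p[0],p[1],p[4]]
    return np.vstack([proj(f(side),D)-[ud(b) for _,b in side],proj(f(sc),S)-[us(b) for _,b in sc],proj(f(bar,p[3]),D)-[ud(b) for _,b in bar]]).ravel()
r=least_squares(res,[.498,.043,-.232,.013,0]);print("case",r.x.round(4));print(r.fun.reshape(-1,2).round(1).tolist())
P=[cv2.Rodrigues(c["rvec"])[0] for c in(S,D)];o=[-R.T@c["tvec"] for R,c in zip(P,(S,D))]
p=[us((94,70)),ud((302,457))]
print(o)
for z in(-.05,-.03,-.01,.01,.034):print(z,ray(p[0],S,z)[:2],ray(p[1],D,z)[:2])
E
```

```text
case [ 4.985e-01  4.350e-02 -2.326e-01  1.200e-02  4.000e-04]
[[-1.3, 0.7], [0.4, 0.2], [-0.3, 0.6], [0.6, -0.1], [0.4, 1.2], [0.2, 0.3], [-0.1, 0.2], [0.5, 0.8], [1.1, 0.3], [0.2, -2.8], [1.2, -0.7], [0.7, -1.0], [-0.1, 0.7], [0.3, 0.3]]
[array([1.02249508, 0.13970455, 0.62207575]), array([ 0.22957073, -0.68651173,  0.46477324])]
-0.05 [ 0.35748957 -0.36107368] [ 0.48022707 -0.22415692]
-0.03 [ 0.37727917 -0.34617124] [ 0.47048855 -0.24212035]
-0.01 [ 0.39706877 -0.33126881] [ 0.46075004 -0.26008379]
0.01 [ 0.41685837 -0.31636637] [ 0.45101153 -0.27804723]
0.034 [ 0.44060589 -0.29848345] [ 0.43932531 -0.29960335]
```

View pics/m3.png

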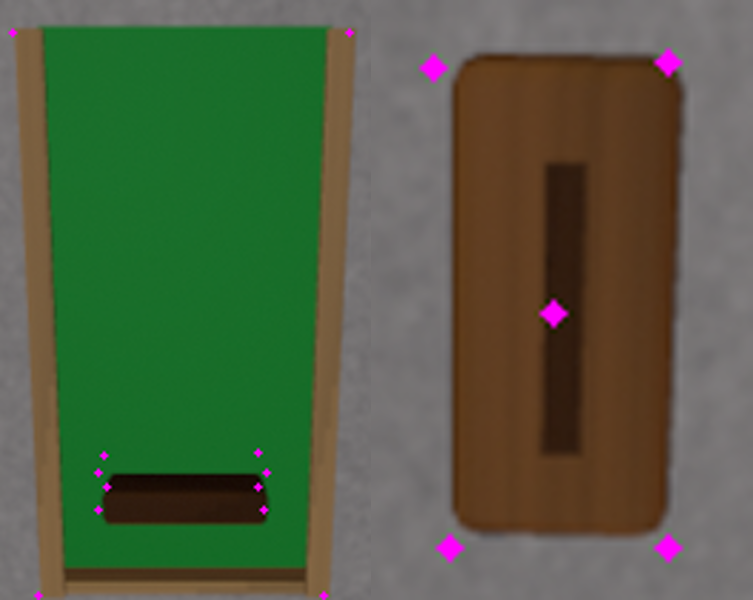

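The heights hold (z≈0 from two views). The bar, however, is now about 6 mm further to −y (wrist crop rows 475–523) than I had fitted. I'll retry the grasp there, logging the opening and taking side pictures before and after closing.

Run:
```python
from h import *
y=-.069+.006; J=down(YW+np.pi/2)
robot.gripper_to(.05);print(robot.get_state()["opening"])
robot.move_ptp(case(.001,y,.13),J)
print(robot.move_linear(case(.001,y,.077),.1,threshold=8))
s=robot.get_state();print(s["opening"],s["ee_pos"],s["force"],s["tool_rot"].round(3).tolist(),s["time"])
A=robot.grab_frame("side");W=robot.grab_frame("wrist")
robot.gripper_to(0.008);s=robot.get_state();print(s["opening"],s["force"],s["time"])
B=robot.grab_frame("side")
o=np.zeros((600,800,3),np.uint8)
for k,i in enumerate((A,B)): o[:400,k*400:k*400+400]=cv2.resize(i[110:230,110:230],(400,400))
o[400:,:267]=cv2.resize(W,(267,200))
cv2.imwrite("pics/m4.png",o[:,:,::-1])
```

```text
0.04985975846853334
False
0.05017448807547976 [ 0.48495465 -0.01819275  0.07736436] [ 0.81403382 -0.12666127  0.08050139] [[-0.973, 0.23, 0.0], [0.23, 0.973, 0.0], [-0.0, 0.0, -1.0]] 13.3583
0.007788652629007214 [-0.10219616 -0.4274274   0.46735217] 14.2583
```

View pics/m4.png

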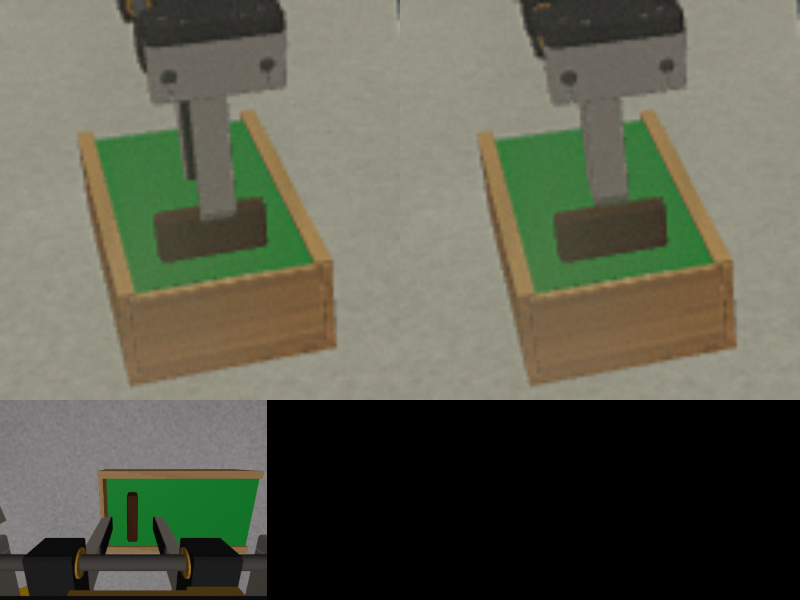

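The fingers ended above or behind the bar instead of around it. I'll check the tool against the camera by projecting the TCP and tips into these images.

Run:
```python
from h import *
s=robot.get_state();p=np.array(s["ee_pos"]);R=np.array(s["tool_rot"]);print(p,s["opening"])
D=robot.camera_info("side");W=robot.camera_info("wrist");S=robot.camera_info("scene")
P=[p+R@[0,0,.019],p,p-R@[0,0,.03],case(0,-.07,.082),case(0,-.056,.082)]
for n,c in(("side",D),("wrist",W),("scene",S)):
    print(n,proj(P,c).round(1).tolist())
i={n:robot.grab_frame(n) for n in("side","scene","wrist")}
for n,c in(("side",D),("scene",S),("wrist",W)):
    for q,col in zip(proj(P[:3],c),((255,0,255),(0,255,255),(255,255,255))): cv2.circle(i[n],tuple(int(v) for v in q.round()),1,col,-1)
o=np.zeros((400,800,3),np.uint8);o[:,:400]=cv2.resize(i["side"][110:230,110:230],(400,400));o[:,400:]=cv2.resize(i["scene"][110:310,280:480],(400,400))
cv2.imwrite("pics/m5.png",np.vstack([o,np.pad(cv2.resize(i["wrist"],(267,200)),((0,0),(0,533),(0,0)))])[:,:,::-1])
```

```text
[ 0.48468344 -0.01821452  0.07698811] 0.008202523567131283
side [[174.2, 182.3], [173.4, 173.9], [172.0, 160.2], [173.3, 173.4], [172.0, 170.2]]
wrist [[254.3, 218.8], [254.3, 227.9], [254.3, 246.1], [243.8, 229.2], [264.7, 229.1]]
scene [[359.2, 196.7], [361.1, 189.4], [364.2, 177.2], [358.9, 185.0], [365.1, 189.3]]
```

View pics/m5.png

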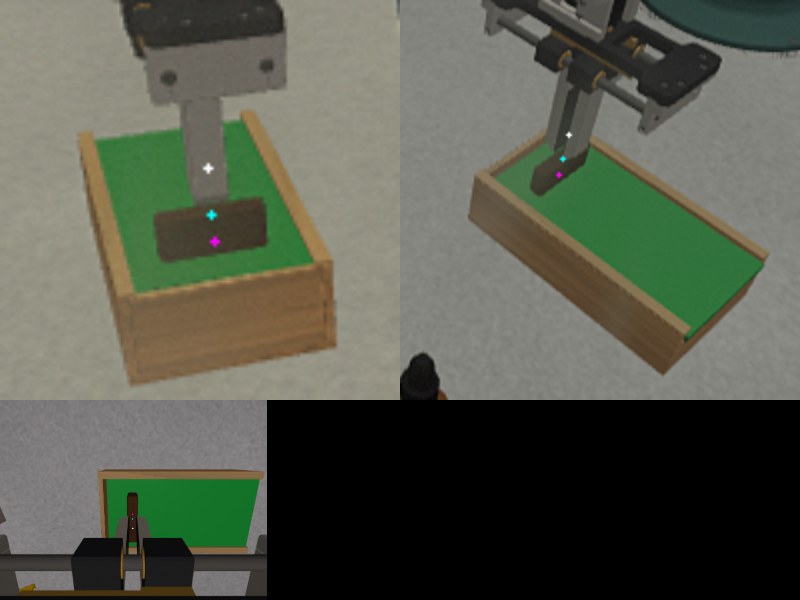

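In both views the fingertips sit about 25 mm higher than the nominal 19 mm ahead of the TCP, so they cleared the bar's top. I'll find the real tip length by touching the cover gently, then grip.

Run:
```python
from h import *
y=-.063
robot.move_linear(case(.001,y,.082),.1)
robot.gripper_to(.04)
t=robot.move_linear(case(.001,y,.040),.03,threshold=4)
s=robot.get_state();z=s["ee_pos"][2];print(t,z,s["force"],s["opening"],s["time"])
zz=z+.004
robot.move_linear(case(.001,y,zz),.05)
robot.gripper_to(0.0);s=robot.get_state();print(s["opening"],s["ee_pos"],s["force"],s["time"])
```

```text
True 0.04178261810002698 [-1.58884727 -0.05424543  8.65962159] 0.03985041854797512 16.6167
0.013608866873175338 [ 0.48463058 -0.01825276  0.04572951] [ 1.18348393 -0.33035308 -1.43009529] 17.3917
```

The tip touches at TCP z=0.042, so the real tips are about 11 mm above the TCP (I'll use z offset −30 mm). The bar is gripped (13.6 mm). Now I'll open the cover, then hover over the brush.

Run:
```python
from h import *
z=robot.get_state()["ee_pos"][2]
print(robot.move_linear(case(.001,.0805,z),.1,threshold=20))
s=robot.get_state();print(s["opening"],Rz(YW).T@(s["ee_pos"]-C),s["force"],s["time"])
robot.gripper_to(.04)
robot.move_linear(case(.001,.0805,.12),.2)
sd=robot.grab_frame("side")
B=np.array([.4405,-.299,0])
robot.move_ptp(B+[0,0,.10],down(np.radians(-2)))
robot.gripper_to(.085)
c=robot.camera_info("wrist");im=robot.grab_frame("wrist")
s=robot.get_state();P=[np.array(s["ee_pos"]),B+[0,0,.034]];print(proj(P,c))
o=np.hstack([cv2.resize(im[90:330,100:400],(500,400)),cv2.resize(sd[110:230,110:230],(300,300)).copy() if False else cv2.copyMakeBorder(cv2.resize(sd[110:230,110:230],(300,300)),0,100,0,0,cv2.BORDER_CONSTANT)])
cv2.imwrite("pics/m6.png",o[:,:,::-1]);cv2.imwrite("pics/m6w.png",im[:,:,::-1]);print(s["time"])
```

```text
False
0.013967547790936913 [0.00101481 0.08032019 0.0457558 ] [ 2.6252729   1.67766515 -3.62445219] 18.975
[[253.22058503 228.68721547]
 [253.37196311 202.36532079]]
22.625
```

View pics/m6.png

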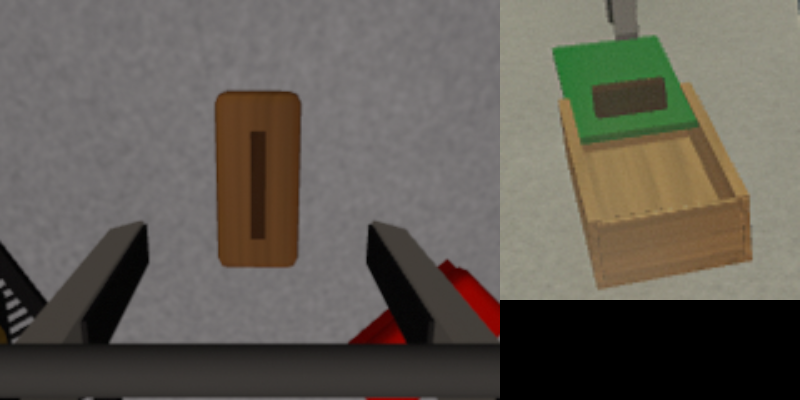

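The cover is open and the case is bare. The brush slot is at wrist (254.8,201) against a predicted (253.4,202.4), about 1.5 mm in x, and its yaw lines up with the jaws. Next I grasp and lift it.

Run:
```python
from h import *
B=np.array([.4418,-.2985,0])
robot.move_linear(B+[0,0,.06],.15)
t=robot.move_linear(B+[0,0,-.007],.06,threshold=6)
s=robot.get_state();print(t,s["ee_pos"],s["force"])
robot.gripper_to(0.0);s=robot.get_state();f0=s["force"][2];print(s["opening"],s["force"],s["time"])
robot.move_linear(np.array(s["ee_pos"])+[0,0,.12],.12)
robot.pause(.1)
s=robot.get_state();print(s["opening"],s["force"],s["time"])
R=down(YW)
robot.move_ptp(case(.001,-.03,.12),R)
robot.pause(.1)
s=robot.get_state();print(s["opening"],s["force"],s["ee_pos"],s["time"])
sd=robot.grab_frame("side");sc=robot.grab_frame("scene")
o=np.hstack([cv2.resize(sd[60:240,90:270],(400,400)),cv2.resize(sc[110:310,280:480],(400,400))]);cv2.imwrite("pics/m7.png",o[:,:,::-1])
```

```text
False [ 0.44204878 -0.29862569 -0.0066477 ] [-0.40438556  0.39045118  0.40536748]
0.04609985053613283 [0.07478475 0.65300358 1.56905965] 24.9917
0.04539236043794194 [ 0.45294998  0.18347506 -1.03940173] 26.2417
0.04545703952511155 [ 0.2588268   0.57048695 -0.58173807] [0.49237589 0.0125545  0.11994562] 27.55
```

Brush held (46 mm). I lower it to the case floor until contact, then release.

Run:
```python
from h import *
robot.move_linear(case(.001,-.03,.02),.12)
t=robot.move_linear(case(.001,-.03,-.003),.02,threshold=3)
s=robot.get_state();print(t,s["ee_pos"],s["force"],s["time"])
robot.pause(.2)
robot.gripper_to(.060);robot.pause(.2)
s=robot.get_state();print(s["opening"],s["force"],s["time"])
robot.move_linear(case(.001,-.03,.13),.15)
robot.gripper_to(.04)
robot.move_ptp(case(.001,.0803,.12),down(YW+np.pi/2))
sd=robot.grab_frame("side");sc=robot.grab_frame("scene")
o=np.hstack([cv2.resize(sd[110:240,100:230],(400,400)),cv2.resize(sc[110:310,280:480],(400,400))]);cv2.imwrite("pics/m8.png",o[:,:,::-1])
print(robot.get_state()["time"])
```

```text
True [ 0.49216988  0.01386198 -0.0011202 ] [-2.51583548e-01  3.83682025e-03  6.06356420e+00] 29.6
0.06022924893361021 [ 0.02562926  0.42041288 -0.24884158] 30.4583
33.3083
```

View pics/m8.png

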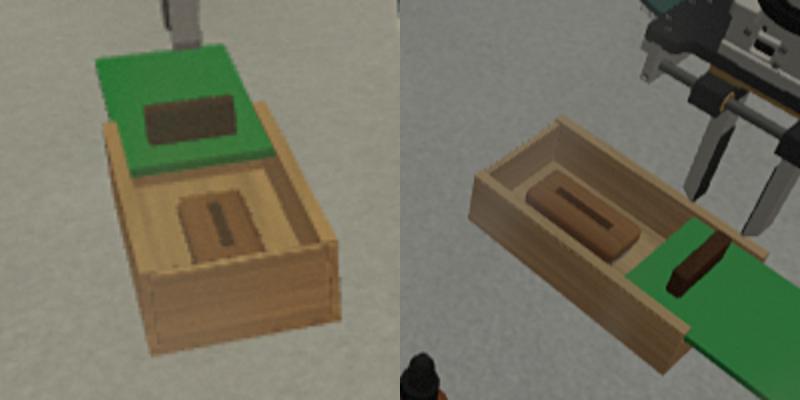

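Brush flat in the case, clear of the cover. Now I close the cover to its stop.

Run:
```python
from h import *
z=.0457
t=robot.move_linear(case(.001,.0803,z),.1,threshold=8);print(t)
robot.gripper_to(0);s=robot.get_state();print(s["opening"],s["time"])
print(robot.move_linear(case(.001,-.055,z),.1,threshold=20))
print(robot.move_linear(case(.001,-.076,z),.03,threshold=14))
s=robot.get_state();print(s["opening"],Rz(YW).T@(s["ee_pos"]-C),Rz(YW).T@s["force"],s["time"])
robot.gripper_to(.03);q=np.array(robot.get_state()["ee_pos"])
robot.move_linear(q+[0,0,.1],.15)
# measure bar from above
robot.move_ptp(case(0,-.03,.20),down(YW))
c=robot.camera_info("wrist");im=robot.grab_frame("wrist");sd=robot.grab_frame("side");S=robot.grab_frame("scene")
P=[case(x,y-.069,.082) for x in(-.032,.032) for y in(-.007,.007)]+[case(x,y,.058) for x in(-.061,.061) for y in(-.11,.11)]
for p in proj(P,c): cv2.circle(im,tuple(int(v) for v in p.round()),1,(255,0,255),-1)
o=np.zeros((600,800,3),np.uint8);o[:,:371]=cv2.resize(im[40:250,190:320],(371,600));o[:300,380:800]=cv2.resize(S[:384],(420,300));o[300:,380:800]=cv2.resize(sd,(420,300))
cv2.imwrite("pics/m9.png",o[:,:,::-1]);print(robot.get_state()["time"])
```

```text
False
0.013680904219563254 34.725
False
True
0.013601124972024217 [ 0.00103791 -0.06863072  0.04586597] [-0.95422147  3.87434284  3.76393614] 36.7333
39.6667
```

View pics/m9.png

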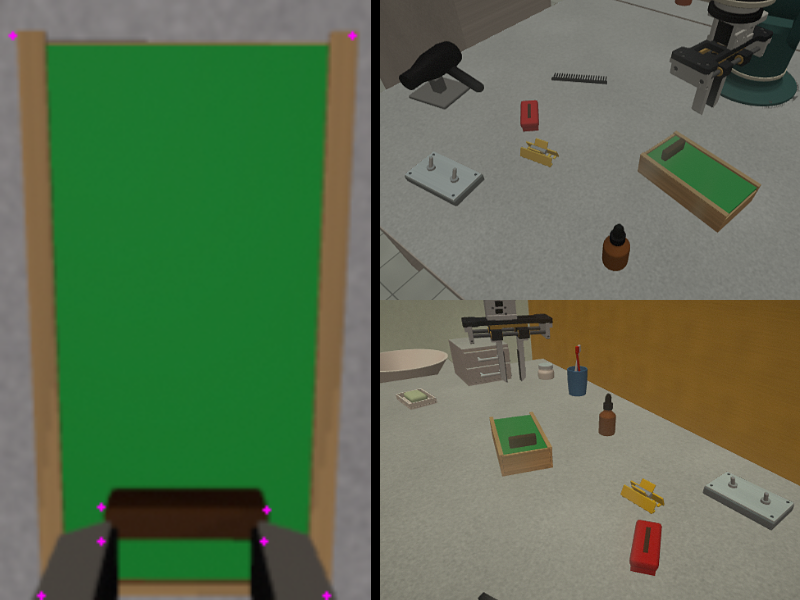

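The cover hit its stop at y=−68.6 mm (shut is −69). In the wrist view the bar lines up with the shut prediction, the clip and bottle look unmoved, and the robot is clear.

```bash
python3 -c "
from rig import robot
robot.pause(.3);robot.sign_off()"
```

```text
the job is handed in; nothing more can be done
```

The nail brush is in the wooden case with the green cover shut again, and I handed the job in at about 40 s of the 64 s allowed.

**What I did:** I slid the cover open by its bar, lowered the brown brush until it touched the case floor and let go of it. I then pushed the cover back to its stop.

**Last checks:**
- **Brush:** a picture taken after release, before closing, shows it lying flat inside, clear of the cover.
- **Cover:** the closing push stopped on force with the bar at −68.6 mm; fully shut is −69 mm. The wrist picture agrees to about 1 mm.
- **Bystanders:** the clip and bottle look unmoved in the last pictures. I judged this by eye and did not measure it.
- **Robot:** the gripper was raised clear and touching nothing.

**What disagreed or went wrong:**
- **Fingertip height:** the fingertips turned out to be about 30 mm higher than the stated 19 mm ahead of the TCP. My first two grasps of the bar closed above it without moving the cover. I measured the real tip height with a light touch on the cover (8.7 N) and worked from that.
- **Cover start position:** my first fit put it 12–13 mm ajar. Later wrist views showed about 6 mm, and the bar grasp there held.

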